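# Draw the reamer to its wear band

### The job

Flip open the cap of the yellow tube in the rack, take the reamer inside by its knob and draw it straight up, without wrenching it in its snug bore, until the whole red band stands clear of the tube's mouth. Its black gritted end must stay wholly inside the tube at all times. Finish while holding it still there in the gripper, for inspection; leave the other two caps shut and everything else on the bench where it is.

Things in the scene. Friction and masses are not known exactly. Their poses are not given: they have to be found in the camera images.
- rack: Wooden tube rack fixed to the bench: foot board 70 x 230 mm, two rails along its long sides, 70 mm high, three tubes standing 70 mm apart in a row along its y. Origin: centre of its underside; z up, x towards the side of the cap hinges.
- tube_a: The yellow tube, fixed upright in the rack: 40 mm diameter, 100 mm tall, with a central bore 16 mm in diameter and 95 mm deep. Origin: centre of its underside, 12 mm above the bench; z up along the bore, x towards its cap hinge (the same x as the rack's).
- tube_a_mouth (a point): Centre of the yellow tube's mouth (top face), 112 mm above the bench; axes as the tube's.
- cap_a (a joint): Joint of the yellow tube's cap: 0 closed, grows in rad as it swings up and over to the +x side, stop at 2.1. The cap weighs 20 g with almost no friction: below about 0.8 rad it falls shut, beyond that it falls open and stays open by its weight. Open, it lies back behind the mouth, up to 55 mm beyond the hinge and 45 mm above the mouth.
- cap_a_tab (a point): Middle of the thumb tab on top of the yellow cap near its front (-x) edge: 8 mm thick along x, 18 mm wide, 14 mm tall (28 to 42 mm above the mouth and 12 mm in front of the tube's axis when closed). To tip the cap open, follow the arc about the hinge, rising as it goes: a level push binds by friction. Moves with the cap.
- cap_a_hinge (a point): Middle of the yellow cap's hinge line (along y), 20 mm on the +x side of the tube's axis at the height of the mouth. The cap is a hollow round dome, 40 mm diameter, 28 mm tall, walls 3 mm, covering the reamer's knob.
- reamer: Loose steel reamer, 100 to 200 g, standing in the yellow tube under its cap. Origin: centre of the underside of its knob, which rests on the mouth at the start; z up along it. Below the origin: round shank, 14 mm diameter, 90 mm long, 1 mm play all round in the bore: steel 0 to 30 mm, red band 30 to 42 mm, steel 42 to 60 mm, black grit 60 to 90 mm.
- reamer_knob (a point): Centre of the reamer's aluminium knob, the place to grip, 9.5 mm above the reamer's origin. Round, 17 mm diameter, 19 mm tall.
- reamer_tip (a point): Lower end of the reamer, 90 mm below its origin. With the reamer raised 42 to 60 mm from its seat the red band is wholly out and the black wholly in.
- tube_b: The blue tube, same make and axes as the yellow one, in the same rack; leave it alone.
- cap_b (a joint): Joint of the blue tube's cap: 0 closed, grows in rad as it swings up and over to the +x side, stop at 2.1. Leave it shut.
- tube_c: The white tube, same make and axes as the yellow one, in the same rack; leave it alone.
- cap_c (a joint): Joint of the white tube's cap: 0 closed, grows in rad as it swings up and over to the +x side, stop at 2.1. Leave it shut.
- teapot: Loose terracotta teapot, body 88 mm in diameter, 78 mm tall, spout along its +x to 72 mm, handle along -x to 68 mm; origin at the centre of its underside. Leave it alone.
- stone: Loose grey grinding stone, a disc 80 mm in diameter, 14 mm thick, lying flat; origin at the centre of its underside. Leave it alone.
- burbox: Loose closed box with black base and clear lid, 60 x 90 x 34 mm; origin at the centre of its underside. Leave it alone.
- handpiece: Loose blue and steel rotary handpiece lying along its x, 165 mm long (-60 to 105 mm), 24 mm thick; origin under its thick part. Leave it alone.

How it is judged:
On the way, in this order (a step that is already met when the one before it is completed fails the run):
1. the yellow cap is open (value of joint cap_a above 1.2 rad), for 0.2 s.
2. the reamer is lifted more than 10 mm in the fingers (z of reamer in the frame of tube_a_mouth above 0.01 m and contact force between the fingers and reamer above 0.5 N), for 0.2 s.
At the end, for the whole second after the job is handed in: Reamer still and gripped (over 1 N), raised 41 to 61 mm, within 4 mm and 0.06 rad of the bore axis, under 25 N against the tube; yellow cap open (over 1.2 rad), other caps shut (under 0.15 rad), bystanders within 15 mm of their starts (z of reamer in the frame of tube_a_mouth between 0.041 and 0.061 m and contact force between the fingers and reamer above 1 N and horizontal distance between reamer and tube_a_mouth below 0.004 m and angle between reamer's own z axis and vertical below 0.06 rad and linear speed of reamer below 0.015 m/s and contact force between reamer and tube_a below 25 N and value of joint cap_a above 1.2 rad and value of joint each of cap_b, cap_c below 0.15 rad and distance of each of teapot, stone, burbox, handpiece from where it was at the start of the episode below 0.015 m); the arm keeps its last pose, push and grip.
It fails at once if the black gritted end is drawn out of the tube (reamer raised more than 64 mm) (z of reamer in the frame of tube_a_mouth above 0.064 m).
It fails at once if the reamer is wrenched against the tube (over 30 N) (contact force between reamer and tube_a above 30 N).
It fails at once if another tube's cap is opened (over 0.4 rad) (value of joint any of cap_b, cap_c above 0.4 rad).
It fails at once if a bystander is moved more than 15 mm (distance of any of teapot, stone, burbox, handpiece from where it was at the start of the episode above 0.015 m).
It also fails if it takes over 48 s, if anything falls off the work surface, if the arm or the gripper's body presses on something with over 40 N, if the wrist force passes 120 N, or if a joint passes its speed limit or range.

### The arm

A 7-joint arm with a two-finger parallel gripper is mounted at the origin on the work surface. World frame = base frame: x ahead of the robot, y to its left, z up, the work surface at z = 0. Lengths are in m, angles in rad, forces in N, time in s.
With the tool pointing down it reaches from about 0.4 to 0.85 m from the base axis. Payload 4.5 kg.
Tool frame: the origin (TCP) lies on the centre line of the jaws, within the pads' length; the fingertips stand r.tip_extent ahead of it and the grasp point (between the pads) is the TCP (r.tip_extent is the distance from the TCP to the fingertips, in m); z points along the fingers, y is the line along which they close (so a half turn about z gives the same grasp; the last joint's range is limited). The gripper opens to 88 mm and grips with 3 to 60 N. Pads are 18 mm wide; open, the fingers measure 123 mm over their backs; the gripper's body (75 mm by 187 mm) begins 45 mm behind the grasp point.
Start: joints at [1.294, 0.689, -0.195, 1.565, 0.157, 0.902, -0.215], TCP at [0.191, -0.595, 0.258] pointing down, gripper open.
Joint ranges: [-3.01, 3.01], [-0.46, 2.08], [-1.47, 1.51], [0.13, 2.56], [-1, 4.14], [0.04, 2.09], [-2.66, 2.66]. Speed limits (rad/s): [2.57, 2.57, 3.14, 3.14, 3.14, 3.14, 3.14].

### API

Orientations are given as a unit quaternion [x, y, z, w].
In Python, from plant import sensors, vision, finish_job, r gives the robot as it stands. The module is installed in compiled form; this text tells all that it offers.
- The arm moves only by the tool step_arm, never from a script. Its argument "steps" is a list of rows, each a list of 2 entries, a list of its own where there are three numbers: the shift along the tool's x, y, z in cm, then the turn, a rotation vector about the tool's x, y, z in degrees. A call has 1 to 12 rows; each row shifts and turns the commanded pose from where the row before left it, along the tool's axes as they then stand; what a row does not reach is not made up. A row lasts 1/8 s, in which the tool goes at most 62.5 mm and 10.7 degrees, less where a joint would pass 70% of its speed; a pose out of reach is approached as far as the arm can. A call with a gripper value outside its range is refused whole. "claw" is the opening, from -1 (shut) to 1 (fully open), set as the call begins (left out, the last holds). The fingers move at their own pace and stop on an object; "grip_force" is the grip in N (left out, the last holds). Time passes only in rows, so rows that do not move let the fingers close. It gives the time, the measured TCP pose, the force, the opening and the grip force at its end, in the units of the state.
- sensors.get_state(): the state, without advancing time (a new reading comes with each control period).
- vision.snapshot(name): name is "scene" or "top" or "wrist"; returns a dict with "img" (480x640x3 uint8, red, green, blue), "fx", "fy", "cx", "cy" (pixels), "position" and "rotation" of the camera in the world. Camera axes: x right, y down, z forward; pixel columns grow to the right and rows downward; lengths in m; the calibration is good to about 2 mm. A picture is of the moment at which its call begins. There is no depth.
- finish_job(): hands the job in; it is judged then, once.
The state is a dict: "clock": time; "q": joint angles; "qd": joint speeds; "joint_torque": joint torques, N m; "tool_pos": TCP position; "eef_rot": TCP orientation; "contact_force": force on the tool from outside, world axes, zero at the start; "moment": the same for the moment, N m; "opening": opening from 0.0 (shut) to 1.0 (fully open); "finger_force": force on a finger pad.
Only numpy, scipy, OpenCV 4.12 (cv2) and the standard library are available. Lean on these libraries where they do the work, as an engineer would, in place of code of your own. Each camera call takes 0.05 s, during which the arm holds its last target. There are 200 camera calls.

## Working session

There is one attempt and no reset: what is moved stays moved. The work goes in short steps, Python scripts to look and compute and a tool call to move; the robot and the scene stay as the last step left them, time stands still between calls to the robot, and variables do not carry over. Pictures are saved under pics/ and viewed, at most 10 in all, crops included, and the job is handed in when it is done.

Besides the shell and the picture viewer there is one more tool, called after "Call:" as name(argument=value, ...) on one line, values as JSON. step_arm: Moves the arm, as the interface text tells. Its arguments: {"type":"object","properties":{"steps":{"type":"array"},"claw":{"type":"number"},"grip_force":{"type":"number"}},"required":["steps"]}

```bash
mkdir -p pics; python3 - <<'E'
from plant import sensors, vision, r
import cv2,pickle
s=sensors.get_state(); print(s, r.tip_extent)
for n in("scene","top"):
    d=vision.snapshot(n); cv2.imwrite(f"pics/{n}0.png",d["img"][:,:,::-1]); pickle.dump(d,open(f"{n}0.pkl","wb"))
    print(n,d["fx"],d["cx"],d["cy"],d["position"],d["rotation"])
E
```

```text
{'clock': 0.0, 'q': array([ 1.2938253 ,  0.68996773, -0.19452063,  1.56633182,  0.1573172 ,
        0.9025055 , -0.21506808]), 'qd': array([-0.00061341,  0.0005894 , -0.00035276, -0.00098561,  0.00061959,
       -0.0020694 , -0.00067027]), 'joint_torque': array([-3.31407955e-04, -5.27550924e+01, -1.26702514e+00, -1.53427023e+01,
       -5.26643603e-02,  6.56121192e-03,  1.48460817e-04]), 'tool_pos': array([ 0.19089334, -0.59451125,  0.25692357]), 'eef_rot': array([ 9.87941424e-01,  1.54825438e-01, -2.11138683e-04, -8.84367039e-04]), 'contact_force': array([-0.08501888, -0.60068357,  0.72477769]), 'moment': array([ 0.02417318,  0.03876058, -0.00950962]), 'finger_force': 0.0, 'opening': 1.0010307753052519} 0.019
scene 546.1298360536858 317.9371585662524 224.92849766101475 [ 1.16413773 -0.20103754  0.9490353 ] [ 0.79263274  0.52163011 -0.17325017 -0.26385553]
top 445.12784880717015 316.9777431063398 234.3955640226165 [0.47128905 0.03508138 0.86082408] [-0.7024568   0.70775748 -0.03734778  0.06510707]
```

View pics/top0.png

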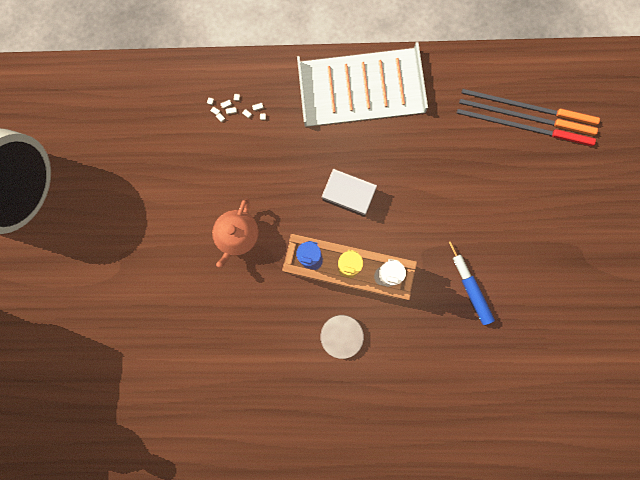

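View pics/scene0.png

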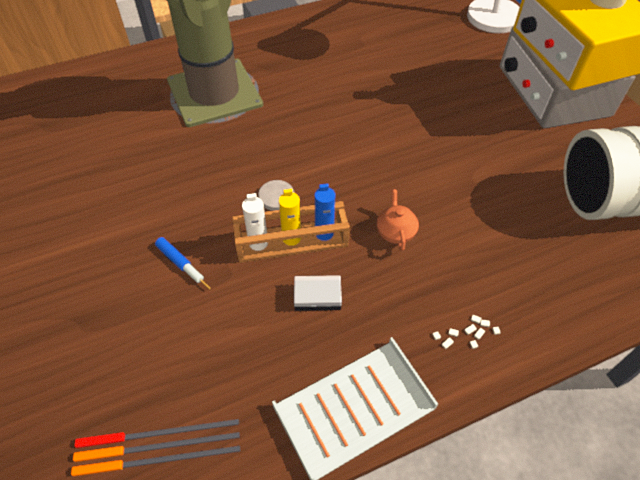

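The top view shows the rack centred near (350,267), with blue (309,254), yellow (350,263) and white (392,272). Next I'll zoom in to find the tab and hinge.

```bash
cat > h.py <<'E'
import numpy as np
from scipy.spatial.transform import Rotation as R
def mat(d):
    q=np.array(d["rotation"]); return q if q.shape==(3,3) else R.from_quat(q).as_matrix()
def ray(d,u,v): return mat(d)@np.array([(u-d["cx"])/d["fx"],(v-d["cy"])/d["fy"],1])
def onz(d,u,v,z):
    w=ray(d,u,v); p=np.array(d["position"]); return p+w*(z-p[2])/w[2]
def proj(d,p):
    c=mat(d).T@(np.array(p)-d["position"]); return np.array([d["fx"]*c[0]/c[2]+d["cx"],d["fy"]*c[1]/c[2]+d["cy"]])
def two(d1,a,d2,b):
    A=[];y=[]
    for d,(u,v) in((d1,a),(d2,b)):
        w=ray(d,u,v);w/=np.linalg.norm(w);P=np.eye(3)-np.outer(w,w);A.append(P);y.append(P@d["position"])
    x,res,*_=np.linalg.lstsq(np.vstack(A),np.hstack(y),rcond=None);return x,res**.5
E
python3 - <<'E'
import pickle,cv2,numpy as np
from h import *
t=pickle.load(open("top0.pkl","rb"));s=pickle.load(open("scene0.pkl","rb"))
a=cv2.resize(t["img"][225:310,275:425],None,fx=5,fy=5,interpolation=cv2.INTER_CUBIC)
b=cv2.resize(s["img"][175:265,225:360],None,fx=5,fy=5,interpolation=cv2.INTER_CUBIC)[:,:750]
cv2.imwrite("pics/c1.png",cv2.resize(np.vstack([a,np.pad(b,((0,0),(0,750-b.shape[1]),(0,0)))]),None,fx=.68,fy=.68)[:,:,::-1])
for n,u,v in(("b",309,254),("y",350,263),("w",392,272)): print(n,onz(t,u,v,.14))
for n,u,v in(("rackTL",291,236),("TR",416,262),("BR",410,299),("BL",283,270)): print(n,onz(t,u,v,.07))
print(two(t,(350,263),s,(289,193)))
E
```

```text
b [0.54460156 0.076376   0.14      ]
y [0.52940571 0.00997723 0.14      ]
w [ 0.51439691 -0.05715286  0.14      ]
rackTL [0.584539   0.11277002 0.07      ]
TR [ 0.53590427 -0.10873203  0.07      ]
BR [ 0.47133055 -0.09598317  0.07      ]
BL [0.52349966 0.1268326  0.07      ]
(array([0.52855339, 0.01203473, 0.15687501]), array([0.00219931]))
```

View pics/c1.png

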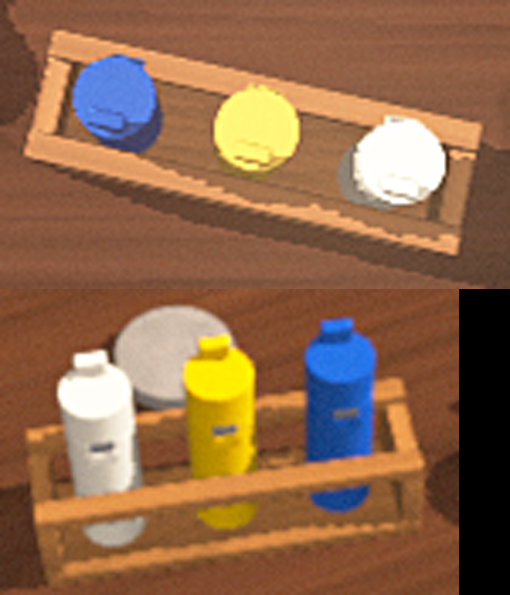

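The scene crop confirms the rack layout. The tabs are on the near (-x) side and the hinges on the far side, with rack yaw about -12.5°. The yellow axis is near (0.530, 0.0095). I'll move in with the claw shut and tool x along rack x.

Call:
step_arm(steps=[[[0,0,0],[0,0,10.1]],[[0,0,0],[0,0,10.1]],[[0,0,0],[0,0,10.1]],[[1.2,-5.1,0],[0,0,0]],[[1.2,-5.1,0],[0,0,0]],[[1.2,-5.1,0],[0,0,0]],[[1.2,-5.1,0],[0,0,0]],[[1.2,-5.1,0],[0,0,0]],[[1.2,-5.1,0],[0,0,0]],[[1.2,-5.1,0],[0,0,0]],[[1.2,-5.1,0],[0,0,0]],[[1.2,-5.1,0],[0,0,0]]], claw=-1)

```text
clock: 1.6
tool_pos: [0.3964, -0.1687, 0.2576]
eef_rot: [0.994, -0.109, -0.0, 0.0]
contact_force: [1.1, -0.9, 0.2]
opening: 0.005
finger_force: 0.0
```

Call:
step_arm(steps=[[[1.2,-5.1,0],[0,0,0]],[[1.2,-5.1,0],[0,0,0]],[[1.2,-5.1,0],[0,0,0]],[[1.2,-5.1,0],[0,0,0]],[[0,0,0],[0,0,0]],[[0,0,0],[0,0,0]],[[0,0,0],[0,0,0]]])

```text
clock: 2.48
tool_pos: [0.4862, 0.0168, 0.2576]
eef_rot: [0.994, -0.11, -0.0, 0.001]
contact_force: [-0.7, 0.1, 0.1]
opening: 0.005
finger_force: 0.0
```

```bash
python3 - <<'E'
from plant import sensors, vision, r
import cv2,pickle,numpy as np
from h import *
for n in("wrist","top"):
    d=vision.snapshot(n); pickle.dump(d,open(f"{n}1.pkl","wb")); cv2.imwrite(f"pics/{n}1.png",d["img"][:,:,::-1])
d=pickle.load(open("wrist1.pkl","rb")); print(d["position"],d["fx"])
s=sensors.get_state(); print(s["clock"],s["tool_pos"],R.from_quat(s["eef_rot"]).as_matrix().round(3).tolist(),s["contact_force"],s["opening"])
E
```

```text
[0.55542524 0.0009876  0.3834003 ] 354.295154821577
2.575 [0.48642263 0.01702908 0.25775957] [[0.976, -0.219, -0.0], [-0.219, -0.976, -0.001], [-0.0, 0.001, -1.0]] [-0.55741989  0.32921476 -0.3973429 ] 0.0021945065213994676
```

View pics/wrist1.png

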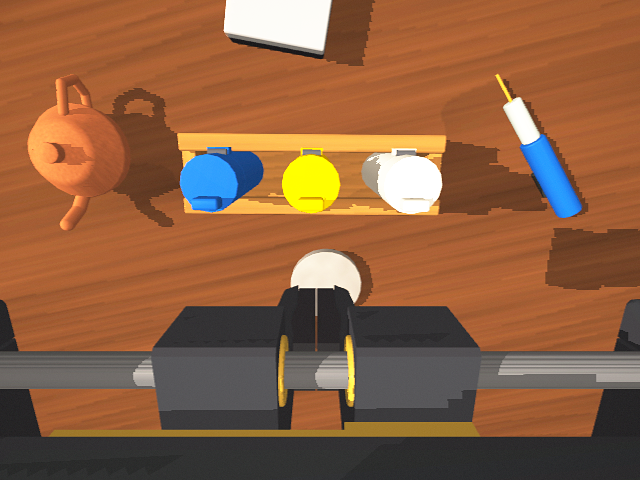

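The wrist view shows the yellow cap top at (311,183), its tab at about (311,203), and the shut fingertips at (316,288). The rack is aligned with the image.

```bash
python3 - <<'E'
import pickle,cv2
from h import *
w=pickle.load(open("wrist1.pkl","rb"));t=pickle.load(open("top0.pkl","rb"))
im=w["img"][140:230,150:470]; hsv=cv2.cvtColor(im,cv2.COLOR_RGB2HSV)
m=((hsv[...,0]>26)&(hsv[...,0]<34)&(hsv[...,1]>150)&(hsv[...,2]>120)).astype('uint8')
c=max(cv2.findContours(m,0,2)[0],key=cv2.contourArea); print(cv2.boundingRect(c),cv2.minEnclosingCircle(c))
ax=R.from_euler('z',-12.5,degrees=True).as_matrix()
for n,d,p in(("capW",w,(311,184)),("capT",t,(350.6,262.6))): print(n,onz(d,*p,.14))
print("tabW",onz(w,311,202,.154),"tipW",onz(w,316,288,.2385), "proj tool tip", proj(w,[.4864,.0170,.2387]))
for C in ([.530,.0095],[.528,.008],[.530,.007]):
    P=lambda x,y,z: (np.array([C[0],C[1],0])+ax@[x,y,z])
    print(C,[ (n,proj(w,P(*q)).round(1).tolist(),proj(t,P(*q)).round(1).tolist()) for n,q in dict(top=(0,0,.14),L=(0,.02,.14),Rr=(0,-.02,.14),tab=(-.012,0,.154),front=(-.02,0,.14)).items()])
for a in((209,183),(410,184)): print(onz(w,*a,.14))
big=cv2.resize(w["img"][140:230,170:450],None,fx=2.8,fy=2.8,interpolation=cv2.INTER_CUBIC)
cv2.imwrite("pics/c2.png",big[:,:,::-1])
E
```

```text
(132, 15, 58, 58) ((160.47657775878906, 43.44065475463867), 28.932960510253906)
capW [0.52954685 0.00959232 0.14      ]
capT [0.53004601 0.00899865 0.14      ]
tabW [0.51969753 0.01167466 0.154     ] tipW [0.49516382 0.01404457 0.2385    ] proj tool tip [313.82336142 307.219639  ]
[0.53, 0.0095] [('top', [311.0, 183.3], [350.3, 262.6]), ('L', [281.6, 183.4], [338.2, 260.1]), ('Rr', [340.3, 183.3], [362.4, 265.2]), ('tab', [310.8, 204.2], [349.1, 269.3]), ('front', [311.1, 212.3], [347.8, 274.7])]
[0.528, 0.008] [('top', [313.8, 185.7], [351.2, 263.9]), ('L', [284.5, 185.8], [339.1, 261.3]), ('Rr', [343.1, 185.7], [363.4, 266.4]), ('tab', [313.8, 206.7], [350.0, 270.6]), ('front', [313.9, 214.6], [348.7, 276.0])]
[0.53, 0.007] [('top', [314.6, 182.5], [351.8, 262.6]), ('L', [285.2, 182.6], [339.7, 260.0]), ('Rr', [343.9, 182.5], [364.0, 265.2]), ('tab', [314.6, 203.4], [350.6, 269.3]), ('front', [314.6, 211.5], [349.3, 274.7])]
[0.54535092 0.07717228 0.14      ]
[ 0.5148173  -0.05627514  0.14      ]
```

View pics/c2.png

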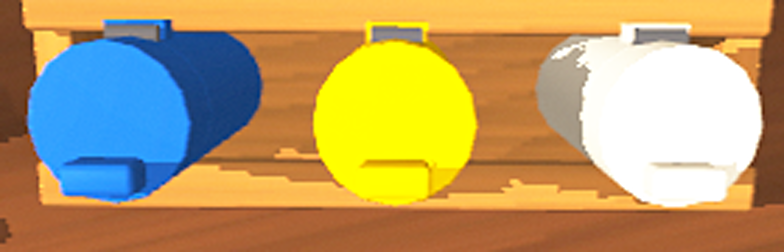

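Both cameras put the axis at (0.530, 0.0097) with yaw -12.8°. I'll lower in front of the tab, then push it along the arc.

Call:
step_arm(steps=[[[0.3,-0.1,2.5],[0,0,0]],[[0.3,-0.1,2.5],[0,0,0]],[[0.3,0,2.3],[0,0,0]],[[0.2,0,2],[0,0,0]],[[0,0,0],[0,0,0]],[[0,0,0],[0,0,0]]])

```text
clock: 3.32
tool_pos: [0.4982, 0.0176, 0.1653]
eef_rot: [0.994, -0.109, 0.0, 0.0]
contact_force: [0.9, -0.9, -0.1]
opening: 0.007
finger_force: 0.0
```

Call:
step_arm(steps=[[[0.4,0,0],[0,0,0]],[[0.5,0,0],[0,0,0]],[[0.6,0,-0.55],[0,0,0]],[[0.7,0,-0.5],[0,0,0]],[[0.8,0,-0.3],[0,0,0]],[[0.85,0,-0.2],[0,0,0]],[[0.85,0,0],[0,0,0]],[[0.85,0,0.1],[0,0,0]],[[0.8,0,0.2],[0,0,0]],[[0.5,0,0],[0,0,0]],[[0,0,0],[0,0,0]]])

```text
clock: 4.7
tool_pos: [0.5649, 0.0033, 0.1769]
eef_rot: [0.994, -0.109, -0.0, 0.0]
contact_force: [-0.2, 0.7, -0.1]
opening: 0.003
finger_force: 0.0
```

Call:
step_arm(steps=[[[0,0,-3],[0,0,0]],[[-2,0,-3],[0,0,0]],[[-2,0,-1],[0,0,0]],[[-2,0,0],[0,0,0]],[[0,0,0],[0,0,0]],[[0,0,0],[0,0,0]]])

```text
clock: 5.45
tool_pos: [0.5071, 0.0162, 0.2472]
eef_rot: [0.994, -0.109, 0.0, 0.0]
contact_force: [0.9, 0.5, 0.1]
opening: 0.004
finger_force: 0.0
```

```bash
python3 - <<'E'
from plant import sensors, vision, r
import cv2,pickle,numpy as np
from h import *
for n in("wrist","scene"):
    d=vision.snapshot(n); pickle.dump(d,open(f"{n}2.pkl","wb"))
    if n=="wrist": cv2.imwrite(f"pics/{n}2.png",d["img"][:,:,::-1])
s=sensors.get_state(); print(s["clock"],s["tool_pos"],R.from_quat(s["eef_rot"]).as_matrix().round(3).tolist(),s["contact_force"],s["opening"])
E
```

```text
5.55 [0.50714684 0.01605647 0.24702528] [[0.976, -0.217, 0.0], [-0.217, -0.976, -0.0], [0.001, 0.0, -1.0]] [1.10743181 0.77851393 0.11912478] 0.006236256251736331
```

View pics/wrist2.png

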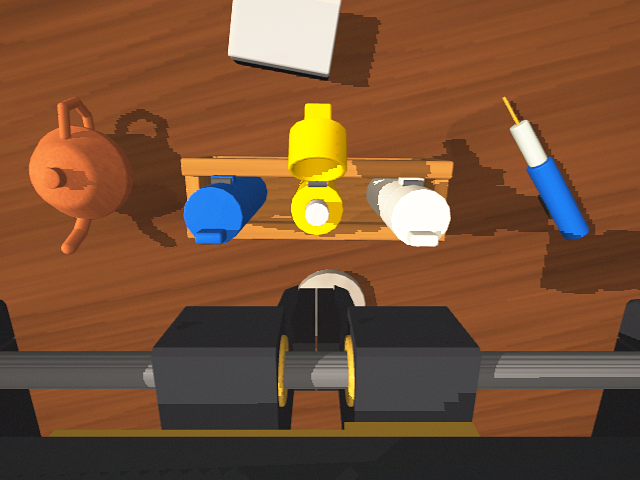

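The yellow cap is open, lying back at (318,145), and the knob is visible at about (317,213) over the mouth. I'll measure the knob precisely.

```bash
python3 - <<'E'
import pickle,cv2
from h import *
w=pickle.load(open("wrist2.pkl","rb"))
im=w["img"][195:230,295:345].astype(int)
m=((im[...,2]>110)&(im.max(2)-im.min(2)<70)).astype('uint8')
c=max(cv2.findContours(m,0,2)[0],key=cv2.contourArea);(x,y),rr=cv2.minEnclosingCircle(c);bx=cv2.boundingRect(c);print(x+295,y+195,rr,bx)
print("exp radius",w["fx"]*.0085/(w["position"][2]-.131))
k=onz(w,x+295,y+195,.131);print("knob",k)
T=np.array([.50715,.01606]);e=np.array([[.976,-.217],[-.217,-.976]])
print("tool shift mm",1e3*e@(k[:2]-T), 1e3*e@(np.array([.530,.0097])-T))
print("tip px",proj(w,[.50715,.01606,.228]), proj(w,[.530,.0097,.131]))
row=w["img"][300,285:350].sum(1);print(row.tolist())
E
```

```text
316.5 212.19230842590332 13.277409553527832 (10, 4, 24, 27)
exp radius 12.440538927584104
knob [0.53107926 0.00965895 0.131     ]
tool shift mm [24.74398296  1.05477862] [23.68172  1.24891]
tip px [314.63930942 307.14559999] [316.77648926 213.70419329]
[108, 109, 103, 107, 111, 104, 102, 109, 112, 105, 109, 111, 95, 82, 100, 94, 93, 103, 98, 99, 93, 96, 94, 97, 83, 97, 100, 96, 99, 80, 330, 392, 227, 85, 101, 95, 98, 91, 98, 88, 103, 85, 85, 101, 98, 91, 105, 93, 89, 93, 108, 112, 105, 113, 112, 115, 106, 109, 110, 102, 108, 113, 105, 101, 111]
```

Call:
step_arm(steps=[[[0.8,0.03,0],[0,0,0]],[[0.8,0.02,0],[0,0,0]],[[0.8,0.02,0],[0,0,0]],[[0,0,2.5],[0,0,0]],[[0,0,2.5],[0,0,0]],[[0,0,1.5],[0,0,0]],[[0,0,0],[0,0,0]],[[0,0,0],[0,0,0]]], claw=0, grip_force=3)

```text
clock: 6.55
tool_pos: [0.5303, 0.0103, 0.1828]
eef_rot: [0.994, -0.109, 0.001, -0.0]
contact_force: [-0.3, -0.5, 0.1]
opening: 0.501
finger_force: 0.0
```

```bash
python3 - <<'E'
from plant import sensors, vision, r
import cv2,pickle
d=vision.snapshot("wrist"); pickle.dump(d,open("wrist3.pkl","wb")); cv2.imwrite("pics/wrist3.png",d["img"][:,:,::-1])
s=sensors.get_state(); print(s["clock"],s["tool_pos"],s["contact_force"],s["opening"])
E
```

```text
6.6 [0.53029547 0.0103428  0.18297729] [-0.50507022  0.42948864 -0.0698487 ] 0.4998789123904335
```

View pics/wrist3.png

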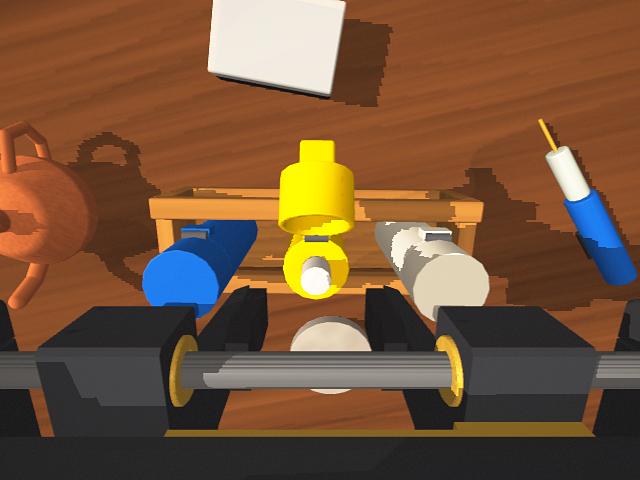

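The knob at (316,281) is centred between the open fingertips, whose inner edges are at columns 268 and 366 (mid 317). I'll descend and close gently.

Call:
step_arm(steps=[[[0,-0.02,1.5],[0,0,0]],[[0,0,1.5],[0,0,0]],[[0,0,1],[0,0,0]],[[0,0,0.8],[0,0,0]],[[0,0,0],[0,0,0]],[[0,0,0],[0,0,0]]])

```text
clock: 7.35
tool_pos: [0.5299, 0.0105, 0.1344]
eef_rot: [0.994, -0.109, 0.0, 0.0]
contact_force: [0.1, 0.2, 0.2]
opening: 0.501
finger_force: 0.0
```

Call:
step_arm(steps=[[[0,0,0],[0,0,0]],[[0,0,0],[0,0,0]],[[0,0,0],[0,0,0]],[[0,0,0],[0,0,0]],[[0,0,0],[0,0,0]],[[0,0,0],[0,0,0]],[[0,0,0],[0,0,0]],[[0,0,0],[0,0,0]]], claw=-1, grip_force=5)

```text
clock: 8.35
tool_pos: [0.5298, 0.0105, 0.1343]
eef_rot: [0.994, -0.109, 0.0, 0.0]
contact_force: [-0.8, 0.6, 3.0]
opening: 0.193
finger_force: 5.0
```

Call:
step_arm(steps=[[[0,0,0],[0,0,0]],[[0,0,0],[0,0,0]],[[0,0,-0.3],[0,0,0]],[[0,0,-0.3],[0,0,0]],[[0,0,-0.4],[0,0,0]],[[0,0,-0.4],[0,0,0]],[[0,0,-0.1],[0,0,0]],[[0,0,0],[0,0,0]],[[0,0,0],[0,0,0]],[[0,0,0],[0,0,0]]], grip_force=12)

```text
clock: 9.6
tool_pos: [0.5296, 0.0106, 0.1491]
eef_rot: [0.994, -0.109, -0.0, 0.0]
contact_force: [-0.4, 0.1, -0.1]
opening: 0.189
finger_force: 12.0
```

```bash
python3 - <<'E'
from plant import sensors, vision
import numpy as np
F=[]
for _ in range(6):
    vision.snapshot("top"); s=sensors.get_state(); F.append(np.r_[s["contact_force"],s["moment"]])
print(np.mean(F,0).round(2),np.std(F,0).round(2),s["tool_pos"],s["opening"],s["finger_force"])
E
```

```text
[ 0.39 -0.31 -1.06  0.02  0.01 -0.01] [0.49 0.3  0.6  0.03 0.04 0.04] [0.52966463 0.01053169 0.14918446] 0.18705822902767638 11.99991837143898
```

Lateral forces are negligible, so I'll lift the remaining 35 mm.

Call:
step_arm(steps=[[[0,0,-0.4],[0,0,0]],[[0,0,-0.4],[0,0,0]],[[0,0,-0.4],[0,0,0]],[[0,0,-0.5],[0,0,0]],[[0,0,-0.5],[0,0,0]],[[0,0,-0.5],[0,0,0]],[[0,0,-0.4],[0,0,0]],[[0,0,-0.3],[0,0,0]],[[0,0,-0.1],[0,0,0]],[[0,0,0],[0,0,0]],[[0,0,0],[0,0,0]],[[0,0,0],[0,0,0]]])

```text
clock: 11.4
tool_pos: [0.5296, 0.0105, 0.1841]
eef_rot: [0.994, -0.109, -0.0, 0.0]
contact_force: [1.1, 0.7, -2.2]
opening: 0.189
finger_force: 12.0
```

```bash
python3 - <<'E'
from plant import sensors, vision
import numpy as np,cv2
F=[]
for _ in range(5):
    d=vision.snapshot("scene"); s=sensors.get_state(); F.append(np.r_[s["contact_force"],s["moment"]])
print(np.mean(F,0).round(2),s["tool_pos"],s["opening"],s["finger_force"],s["clock"])
cv2.imwrite("pics/s4.png",cv2.resize(d["img"][110:270,200:400],None,fx=3.7,fy=3.7,interpolation=cv2.INTER_CUBIC)[:,:,::-1])
E
```

```text
[-0.09 -0.11 -0.88  0.05  0.02  0.  ] [0.52964641 0.01055121 0.1841711 ] 0.18641441407377815 11.999922841787338 11.65
```

View pics/s4.png

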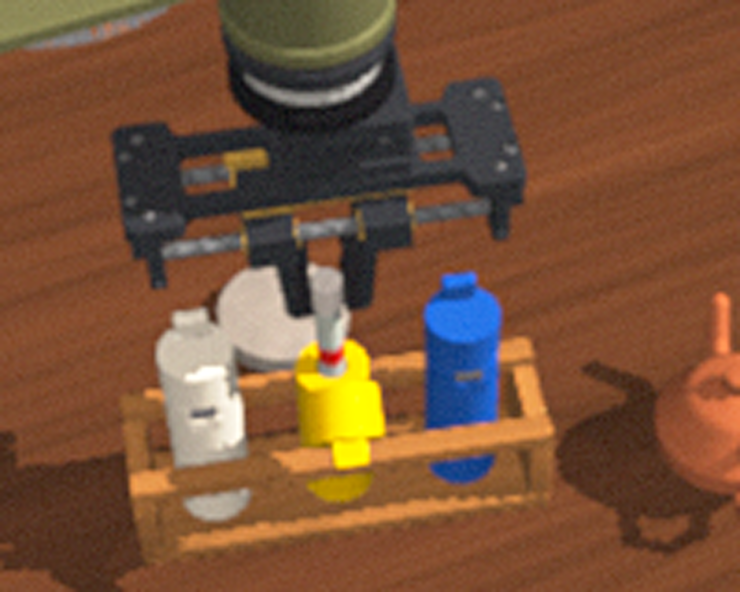

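The red band at (333,357) is clear of the mouth, with steel below it and no black showing. The knob is in the fingers, the yellow cap is open and the other caps are shut.

```bash
python3 -c "
from plant import finish_job
print(finish_job())"
```

```text
the job is handed in; nothing more can be done
None
```

The job is handed in, though it returned no verdict: the yellow cap is open and the reamer is held still by its knob, raised about 50 mm, with the red band clear of the mouth, no black showing and the other two caps shut.

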